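# Put the stacked check weights back on their pads

## Robot

A 6-joint arm with a two-finger parallel gripper is mounted at the origin on a cart in front of the work surface, level with it; the furniture and walls round the work are solid. World frame = base frame: x ahead of the robot, y to its left, z up, the work surface at z = 0. Lengths are in m, angles in degrees, forces in N, time in s.
With the tool pointing down it reaches from about 0.4 to 0.825 m from the base axis. Payload 7 kg.
Tool frame: the origin (TCP) lies on the centre line of the jaws, within the pads' length; the fingertips stand 14 mm ahead of it and the grasp point (between the pads) lies 5 mm behind it; z points along the fingers, y is the line along which they close (so a half turn about z gives the same grasp; the last joint's range is limited). The gripper opens to 88 mm and grips with 3 to 60 N. Pads are 19 mm wide; open, the fingers measure 130 mm over their backs; the gripper's body (78 mm by 193 mm) begins 47 mm behind the grasp point.
Start: joints at [79.991, 20.546, 0.682, 0, -70.136, -16.507], TCP at [0.301, 0.604, 0.209] pointing down, gripper open.
Joint ranges: [-176.03, 176.03], [-82.01, 121.73], [-58.28, 71.71], [-173.87, 95.51], [-174.79, -0.11], [-173.66, 173.66]. Speed limits (degrees/s): [136.94, 136.94, 172.46, 180, 180, 180].

## Interface

Orientations are given as [roll, pitch, yaw] about the fixed x, y, z axes, in that order (R = Rz(yaw) Ry(pitch) Rx(roll)).
In Python, from plant import r gives the robot as it stands.
- The arm moves only by the tool send_rows, never from a script. Its argument "steps" is a list of rows, each an object with "dp": the shift along the tool's x, y, z in mm, a list of three; "roll": the turn about the tool's z in rad; "jaw": the opening in per cent of the stroke, from 0 (shut) to 100 (fully open). In form: [{"dp": [tx, ty, tz], "roll": roll, "jaw": jaw}, ...]. A call has 1 to 5 rows; each row is the pose to reach, as a shift and turn from the pose commanded when the call began, along the tool's axes at that moment; what a row does not reach only later rows make up. A row lasts 1/8 s, in which the tool goes at most 62.5 mm and 10.7 degrees, less where a joint would pass 70% of its speed; a pose out of reach is approached as far as the arm can. A call with a gripper value outside its range is refused whole. The fingers move at their own pace and stop on an object; "newtons" is the grip in N (left out, the last holds). Time passes only in rows, so rows that repeat a pose let the fingers close. It gives the time, the measured TCP pose, the force, the opening and the grip force at its end, in the units of the state.
- r.get_state(): the state, without advancing time (a new reading comes with each control period).
- r.capture(name): name is "scene" or "top" or "wrist"; returns a dict with "image" (420x560x3 uint8, blue, green, red), "K" (3x3 intrinsics, pixels), "rvec" (rotation vector, rad) and "tvec" (3), from world to camera coordinates, as OpenCV has them. Camera axes: x right, y down, z forward; pixel columns grow to the right and rows downward; lengths in m; the calibration is good to about 2 mm. A picture is of the moment at which its call begins. There is no depth.
- r.close_job(): hands the job in; it is judged then, once.
The state is a dict: "time_s": time; "joints": joint angles; "qd": joint speeds; "joint_torque": joint torques, N m; "tcp_pos": TCP position; "eef_rot": TCP orientation; "contact_force": force on the tool from outside, world axes, zero at the start; "moment": the same for the moment, N m; "gripper_width": finger opening in m; "gripper_force": force on a finger pad.
Only numpy, scipy, OpenCV 4.12 (cv2) and the standard library are available. Lean on these libraries where they do the work, as an engineer would, in place of code of your own. Each camera call takes 0.05 s, during which the arm holds its last target. There are 200 camera calls.

## Task

Take the stack of four check weights apart and stand each weight upright, centred, on the white pad whose dark circle has the same diameter as the weight, ready for checking the balance. Do not let a weight topple over, and leave the glass beaker and the red-capped vial standing where they are.

Things in the scene. Friction and masses are not known exactly. Their poses are not given: they have to be found in the camera images.
- large_weight: large flat round grey steel disc weight, 64 mm in diameter and 24 mm thick, plain cylinder with flat faces, loose; at the start it is the bottom of the stack. Origin at the centre of its underside, z up
- medium_weight: medium flat round grey steel disc weight, 48 mm in diameter and 22 mm thick, plain cylinder with flat faces, loose; at the start it is the second from the bottom. Origin at the centre of its underside, z up
- small_weight: small flat round grey steel disc weight, 34 mm in diameter and 20 mm thick, plain cylinder with flat faces, loose; at the start it is the third from the bottom. Origin at the centre of its underside, z up
- knob_weight: small brass weight with a knob, body 20 mm in diameter and 26 mm tall, above it a 12 mm wide knob up to 35 mm; at the start it stands on top of the stack. Origin at the centre of its underside, z up
- large_pad: fixed flat round white pad, 88 mm in diameter and 6 mm thick, with a flush dark circle of 64 mm in its middle, which is the place of the large weight of the same diameter. Origin at the centre of its underside, z up; weights stand on its flat top 6 mm above the origin
- medium_pad: fixed flat round white pad, 72 mm in diameter and 6 mm thick, with a flush dark circle of 48 mm in its middle, which is the place of the medium weight of the same diameter. Origin at the centre of its underside, z up; weights stand on its flat top 6 mm above the origin
- small_pad: fixed flat round white pad, 58 mm in diameter and 6 mm thick, with a flush dark circle of 34 mm in its middle, which is the place of the small weight of the same diameter. Origin at the centre of its underside, z up; weights stand on its flat top 6 mm above the origin
- knob_pad: fixed flat round white pad, 44 mm in diameter and 6 mm thick, with a flush dark circle of 20 mm in its middle, which is the place of the knob weight of the same diameter. Origin at the centre of its underside, z up; weights stand on its flat top 6 mm above the origin
- beaker: empty glass beaker, 59 mm wide with its lip and 66 mm tall, loose, upright, to be left alone. Origin at the centre of its underside
- vial: glass sample vial with a red cap, 21 mm in diameter and 45 mm tall, loose, upright, to be left alone. Origin at the centre of its underside
Not all that is in view belongs to the job. What is shaped like the small_weight but purple or yellow is not meant.

How it is judged:
By the outcome, as a careful person would: the job done as asked, in the order asked, and still so for the second after the job is handed in, with the robot touching nothing.
It also fails if it takes over 109 s, if anything falls off the work surface, if the arm or the gripper's body presses on something with over 40 N, if the wrist force passes 120 N, or if a joint passes its speed limit or range.

## Working session

There is one attempt and no reset: what is moved stays moved. The work goes in short steps, Python scripts to look and compute and a tool call to move; the robot and the scene stay as the last step left them, time stands still between calls to the robot, and variables do not carry over. Pictures are saved under pics/ and viewed, at most 14 in all, crops included, and the job is handed in when it is done.

Besides the shell and the picture viewer there is one more tool, called after ">>>" as name(argument=value, ...) on one line, values as JSON. send_rows: Moves the arm, as the interface text tells. Its arguments: {"type":"object","properties":{"steps":{"type":"array","items":{"type":"object","properties":{"dp":{"type":"array","items":{"type":"number"}},"roll":{"type":"number"},"jaw":{"type":"number"}}}},"newtons":{"type":"number"}},"required":["steps"]}

```bash
ls; mkdir -p pics; python3 - <<'E'
from plant import r
import cv2,numpy as np
print(r.get_state())
for n in("scene","top"):
    c=r.capture(n);cv2.imwrite(f"pics/{n}0.png",c["image"])
    np.savez(f"{n}0.npz",**c);print(n,c["K"].tolist(),c["rvec"],c["tvec"])
E
```

```text
pics
{'time_s': 0.0, 'joints': array([ 7.99933418e+01,  2.05901612e+01,  6.32622032e-01, -1.91998407e-02,
       -7.01354594e+01, -1.65053899e+01]), 'qd': array([-0.02961195,  0.0671984 , -0.04615188,  0.09255387, -0.0228164 ,
       -0.12386031]), 'joint_torque': array([ 2.61191781e-05, -5.82717204e+01,  2.93038023e+01,  6.99697495e+00,
        6.69153917e-03, -1.56133833e-04]), 'tcp_pos': array([0.30112583, 0.60352264, 0.20803124]), 'eef_rot': array([ 1.79905705e+02, -9.11853466e-03, -2.65185793e+01]), 'contact_force': array([-0.58253498,  0.42745846,  0.1032141 ]), 'moment': array([-0.02588573, -0.02533185, -0.04226025]), 'gripper_force': 0.0, 'gripper_width': 0.08758031445674572}
scene [[466.43032607466233, 0.0, 284.8664276340309], [0.0, 466.43032607466233, 202.87211173694777], [0.0, 0.0, 1.0]] [ 1.95841614 -0.70255183  0.43973281] [-0.41915425  0.21256472  0.79044588]
top [[391.0704458013212, 0.0, 273.4553595718511], [0.0, 391.0704458013212, 208.0018435245369], [0.0, 0.0, 1.0]] [ 2.14365579 -2.14658504  0.15077655] [0.01151441 0.58008999 1.02526632]
```

View pics/scene0.png

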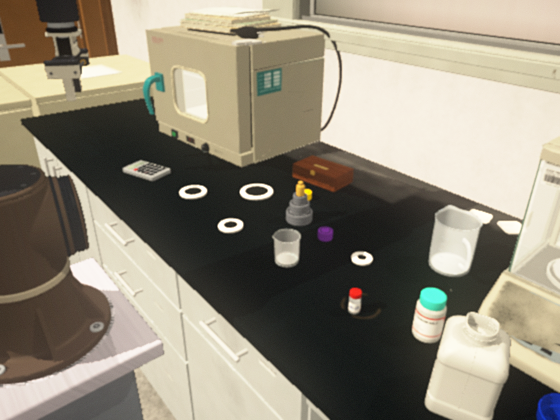

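View pics/top0.png

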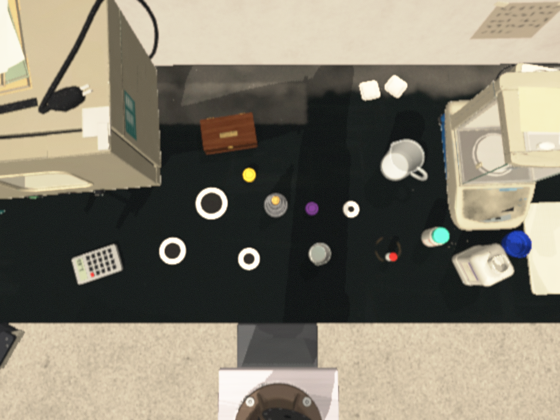

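The scene view shows the stack at (299,208), with pads at large (256,191), medium (193,192), small (230,226) and knob (362,258). In the top view the stack is at (275,205), and the pads are at large (211,203), medium (172,250), small (249,259) and knob (351,209). The beaker is at (319,254) and the vial at (391,257). The purple (312,208) and yellow (249,175) discs are decoys. The weights in the stack are the grey and brass ones.

```bash
cat > h.py <<'E'
import cv2,numpy as np
def ray(c,px):
    R=cv2.Rodrigues(c["rvec"])[0]
    u=cv2.undistortPoints(np.array([[px]],float),c["K"],None)[0,0]
    return -R.T@c["tvec"], R.T@np.array([*u,1.])
def plane(c,px,z):
    o,d=ray(c,px);return o+d*(z-o[2])/d[2]
def tri(rays):
    A=np.zeros((3,3));b=np.zeros(3)
    for o,d in rays:
        d=d/np.linalg.norm(d);P=np.eye(3)-np.outer(d,d);A+=P;b+=P@o
    p=np.linalg.solve(A,b)
    return p,max(np.linalg.norm(np.cross(p-o,d/np.linalg.norm(d))) for o,d in rays)
def project(c,p):
    return cv2.projectPoints(np.array([p],float),c["rvec"],c["tvec"],c["K"],None)[0][0,0]
def rings(img):
    """white outlines having a dark hole: (outer ellipse, hole ellipse)"""
    hsv=cv2.cvtColor(img,cv2.COLOR_BGR2HSV)
    m=cv2.inRange(hsv,(0,0,130),(180,80,255))
    cs,h=cv2.findContours(m,cv2.RETR_CCOMP,cv2.CHAIN_APPROX_NONE);out=[]
    for i,k in enumerate(cs):
        if h[0][i][3]>=0 or len(k)<20 or h[0][i][2]<0: continue
        e=cv2.fitEllipse(k);j=h[0][i][2];b=None
        while j>=0:
            if len(cs[j])>=8 and (b is None or len(cs[j])>len(b)): b=cs[j]
            j=h[0][j][0]
        if b is None: continue
        # really an ellipse
        if abs(cv2.contourArea(cv2.convexHull(k))/(np.pi*e[1][0]*e[1][1]/4)-1)<.2 and max(e[1])<250: out.append((e,cv2.fitEllipse(b)))
    return out
E
python3 - <<'E'
from h import *
S=dict(np.load("scene0.npz"));T=dict(np.load("top0.npz"))
for n,c in(("S",S),("T",T)):
    for e,b in rings(c["image"]): print(n,np.round(e[0],1),np.round(e[1],1),np.round(b[0],1),np.round(b[1],1),np.round(plane(c,e[0],.006)*1000,1))
def blob(c,lo,hi,x,y,w=30):
    hsv=cv2.cvtColor(c["image"],cv2.COLOR_BGR2HSV)[y-w:y+w,x-w:x+w]
    m=cv2.inRange(hsv,lo,hi);k=max(cv2.findContours(m,0,1)[0],key=cv2.contourArea)
    (cx,cy),rr=cv2.minEnclosingCircle(k);return (cx+x-w,cy+y-w),rr
for nm,lo,hi,a,b in(("brass",(8,100,120),(24,255,255),(300,188),(275,203)),("yellow",(24,120,120),(35,255,255),(308,195),(249,175)),("purple",(125,80,40),(160,255,255),(325,234),(312,208)),("red",(0,150,120),(6,255,255),(355,293),(391,257))):
    p=blob(S,lo,hi,*a,20);q=blob(T,lo,hi,*b,20);print(nm,p,q,tri([ray(S,p[0]),ray(T,q[0])]))
print("stack T",plane(T,(275,205),.066),"beaker",plane(T,(319,254),.05))
im=np.hstack([cv2.resize(S["image"][160:280,220:380],None,fx=2.5,fy=2.5,interpolation=2),cv2.resize(T["image"][160:280,220:380],None,fx=2.5,fy=2.5,interpolation=2)])
cv2.imwrite("pics/crop.png",im)
E
```

```text
S [ 96.5 326.4] [ 8.8 13.4] [ 95.9 325.6] [4.9 7.9] [ 77.2 -65.4   6. ]
S [361.5 258.1] [13.4 21.7] [361.4 256.6] [4.9 8.5] [ 579.3 -210.1    6. ]
S [230. 225.] [14.3 25.8] [230.3 224.1] [ 6.3 12.7] [442.1  76.3   6. ]
S [192.4 191.4] [13.4 28.5] [192.7 190.5] [ 7.1 16.3] [463.6 287.6   6. ]
S [256.  191.2] [16.2 33.9] [256.1 190.5] [ 9.4 22.1] [597.1 182.8   6. ]
T [248.5 258.3] [21.4 21.9] [248.5 258.4] [11.2 11.5] [444.5  80.1   6. ]
T [ 96.3 264. ] [30.4 55. ] [ 91.6 274.1] [5.1 6.2] [429.3 501.3   6. ]
T [172.1 250.4] [26.1 27.3] [171.9 250.3] [15.9 16.4] [466.6 292.8   6. ]
T [350.8 208.9] [15.8 16.4] [350.6 208.7] [6.  6.5] [ 582.3 -207.1    6. ]
T [275.  205.4] [19.1 21.3] [277.4 207.4] [2.6 5.3] [592.8   6.5   6. ]
T [211.1 202.9] [31.3 32.1] [211.  202.7] [21. 22.] [600.2 187.3   6. ]
T [404. 161.] [42.  45.7] [414.9 165.5] [ 4.9 16.5] [ 721.  -363.6    6. ]
T [ 69.5 111.4] [139.4 232.7] [  9.8 184.5] [ 3. 24.] [872.6 608.6   6. ]
brass ((303.8061218261719, 185.70408248901367), 15.210282325744629) ((275.5, 200.0), 4.272101879119873) (array([0.59819161, 0.0022441 , 0.0885489 ]), np.float64(0.004702209861384577))
yellow ((307.5, 193.0), 4.272101879119873) ((248.5, 174.5), 6.041623115539551) (array([0.68371569, 0.07896114, 0.01344353]), np.float64(0.00415885382166334))
purple ((325.0, 233.375), 9.118247985839844) ((311.5, 208.1428565979004), 7.298758506774902) (array([ 0.58395291, -0.0959216 ,  0.01063335]), np.float64(0.00012362107969154004))
red ((355.0949363708496, 292.7278480529785), 6.504785537719727) ((393.0, 256.1875), 4.305347442626953) (array([ 0.44878722, -0.30896082,  0.04144758]), np.float64(0.0005745785228210098))
stack T [0.58469139 0.00650681 0.066     ] beaker [ 0.45504299 -0.11036541  0.05      ]
```

View pics/crop.png

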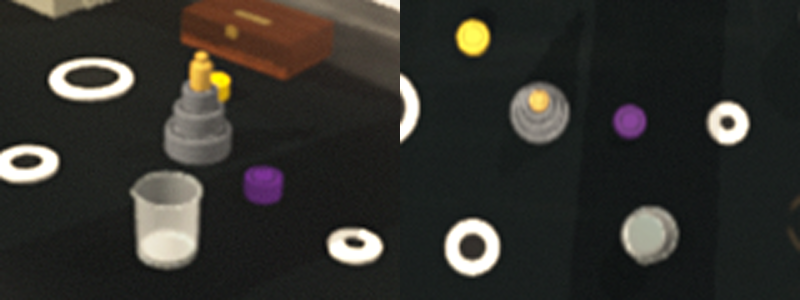

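The crop confirms the stack. From the top it is brass knob, small, medium and large in grey, and the yellow and purple discs lie apart on the table. I'm moving over it and turning so the jaws close along world x.

>>> send_rows(steps=[{"dp":[47,37,-6],"roll":0.18,"jaw":100},{"dp":[94,74,-12],"roll":0.36,"jaw":100},{"dp":[141,111,-18],"roll":0.54,"jaw":100},{"dp":[188,148,-24],"roll":0.72,"jaw":100},{"dp":[235,184,-30],"roll":0.9,"jaw":100}], newtons=25)

```text
time_s: 0.72
tcp_pos: [0.4298, 0.3324, 0.239]
eef_rot: [180.0, -0.0, -78.4]
contact_force: [1.0, -0.2, -0.6]
gripper_width: 0.0873
gripper_force: 0.0
```

>>> send_rows(steps=[{"dp":[59,-14,-7],"roll":0.1,"jaw":100},{"dp":[118,-29,-14],"roll":0.207,"jaw":100},{"dp":[177,-44,-21],"roll":0.207,"jaw":100},{"dp":[235,-58,-28],"roll":0.207,"jaw":100},{"dp":[280,-70,-35],"roll":0.207,"jaw":100}])

```text
time_s: 1.35
tcp_pos: [0.5562, 0.0727, 0.274]
eef_rot: [180.0, -0.0, -90.0]
contact_force: [0.3, 1.2, -0.3]
gripper_width: 0.0876
gripper_force: 0.0
```

```bash
python3 - <<'E'
from plant import r
import cv2,numpy as np
s=r.get_state();print(s["tcp_pos"],s["eef_rot"],s["joints"])
c=r.capture("wrist");cv2.imwrite("pics/w1.png",c["image"]);np.savez("w1.npz",**c)
R=cv2.Rodrigues(c["rvec"])[0];print(c["K"].tolist(),-R.T@c["tvec"],R)
E
```

```text
[0.5561882  0.07266746 0.27402193] [ 1.79979913e+02 -4.35261242e-03 -8.99896102e+01] [ 2.74348220e+01  7.72831513e+00 -7.94655999e+00 -5.59571332e-03
 -7.43449592e+01 -2.74229220e+01]
[[349.06980133253114, 0.0, 282.31028774438767], [0.0, 349.06980133253114, 210.8112144769089], [0.0, 0.0, 1.0]] [0.55692066 0.00109859 0.44888526] [[-9.99999750e-01 -4.92793303e-04  5.07378832e-04]
 [-3.38635674e-04  9.63352682e-01  2.68237759e-01]
 [-6.20970530e-04  2.68237520e-01 -9.63352608e-01]]
```

View pics/w1.png

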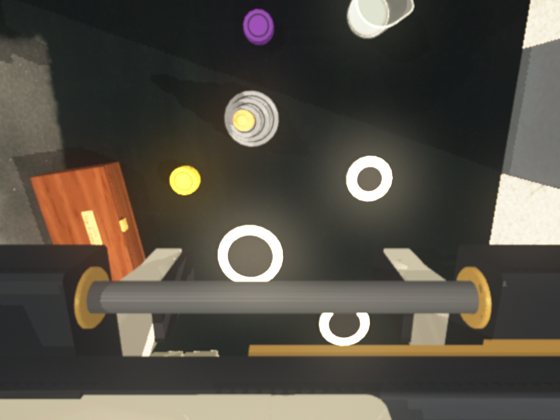

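The wrist view shows the brass knob at (243,120) on the stack (251,119), the large pad at (250,254), the small pad at (369,178) and the medium pad at (344,323), which is partly covered. I'll triangulate these against the other two views.

```bash
cat >> h.py <<'E'
def blob(c,lo,hi,x,y,w=20):
    """enclosing box centre/contour of biggest colour blob round x,y"""
    x,y=int(x),int(y);x0,y0=max(0,x-w),max(0,y-w)
    hsv=cv2.cvtColor(c["image"],cv2.COLOR_BGR2HSV)[y0:y+w,x0:x+w]
    k=max(cv2.findContours(cv2.inRange(hsv,lo,hi),0,cv2.CHAIN_APPROX_NONE)[0],key=cv2.contourArea)
    return k.reshape(-1,2)+[x0,y0]
E
python3 - <<'E'
from h import *
S=dict(np.load("scene0.npz"));T=dict(np.load("top0.npz"));W=dict(np.load("w1.npz"))
R={}
for n,c in(("S",S),("T",T),("W",W)): R[n]=rings(c["image"])
for nm,g in(("large",(.598,.185)),("medium",(.465,.29)),("small",(.443,.078)),("knob",(.581,-.209))):
    rs=[];s=""
    for n,c in(("S",S),("T",T),("W",W)):
        p=project(c,(*g,.006))
        L=[e for e,b in R[n] if np.hypot(*(np.array(e[0])-p))<8]
        if L: rs.append(ray(c,L[0][0]));s+=f" {n}{np.round(plane(c,L[0][0],.006)*1000,1)[:2]}"
    print(nm,np.round(tri(rs)[0]*1000,1),round(tri(rs)[1]*1000,1),s)
# brass, wrist & scene
k=blob(W,(12,90,110),(34,255,255),243,120,22);e=cv2.fitEllipse(k);print("brassW",e,plane(W,e[0],.1))
k2=blob(S,(8,90,110),(24,255,255),300,188,14);print("brassS",k2[:,0].min(),k2[:,0].max(),k2[:,1].min(),k2[:,1].max())
print(project(S,(*plane(W,e[0],.1)[:2],.101)),project(S,(*plane(W,e[0],.1)[:2],.066)))
# steel silhouette in W
hsv=cv2.cvtColor(W["image"],cv2.COLOR_BGR2HSV)
m=cv2.inRange(hsv,(0,0,75),(180,255,255))[80:160,210:300];k=max(cv2.findContours(m,0,1)[0],key=cv2.contourArea)+[210,80];e=cv2.fitEllipse(k);print("steelW",e,plane(W,e[0],.024))
g=cv2.cvtColor(W["image"][70:170,200:300],cv2.COLOR_BGR2GRAY)
cv2.imwrite("pics/stackW.png",cv2.resize(W["image"][70:170,200:300],None,fx=6,fy=6,interpolation=2))
E
```

```text
large [600.9 187.6   2.9] 0.5  S[597.1 182.8] T[600.2 187.3] W[600.9 185.9]
medium [466.8 293.7   2.7] 0.0  S[463.6 287.6] T[466.6 292.8]
small [444.8  80.8   3. ] 0.6  S[442.1  76.3] T[444.5  80.1] W[445.6  80.8]
knob [ 582.6 -207.6    3.3] 0.1  S[ 579.3 -210.1] T[ 582.3 -207.1]
brassW ((243.2482147216797, 119.8568115234375), (20.35051918029785, 21.609172821044922), 93.85623931884766) [0.59452395 0.00693281 0.1       ]
brassS 293 313 174 200
[299.44330286 180.85380608] [299.07814156 194.28261444]
steelW ((251.05567932128906, 118.25293731689453), (54.557621002197266, 56.91779327392578), 167.393310546875) [0.59347585 0.00637288 0.024     ]
```

View pics/stackW.png

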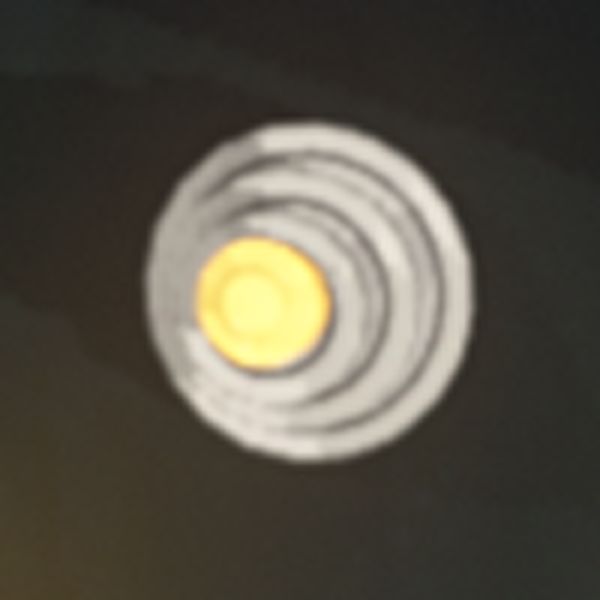

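The crop shows the brass body centred at (262,303) of the enlarged view, with the grey discs nested beneath it. The three pads nearest the stack agree between views to about 1 mm. I'm going down onto the knob weight.

>>> send_rows(steps=[{"dp":[35,-20,25],"roll":0,"jaw":60},{"dp":[66,-38.5,60],"roll":0,"jaw":60},{"dp":[66,-38.5,115],"roll":0,"jaw":60},{"dp":[66,-38.5,165],"roll":0,"jaw":60},{"dp":[66,-38.5,188],"roll":0,"jaw":60}], newtons=15)

```text
time_s: 2.02
tcp_pos: [0.5922, 0.0083, 0.0824]
eef_rot: [179.7, -0.1, -90.0]
contact_force: [0.4, 0.1, 0.2]
gripper_width: 0.0533
gripper_force: 0.0
```

>>> send_rows(steps=[{"dp":[0,0,0],"roll":0,"jaw":0},{"dp":[0,0,0],"roll":0,"jaw":0},{"dp":[0,0,0],"roll":0,"jaw":0},{"dp":[0,0,0],"roll":0,"jaw":0},{"dp":[0,0,0],"roll":0,"jaw":0}])

```text
time_s: 2.65
tcp_pos: [0.5946, 0.009, 0.0866]
eef_rot: [-179.9, 0.0, -89.9]
contact_force: [0.9, 0.5, -0.4]
gripper_width: 0.0081
gripper_force: 0.0
```

```bash
python3 - <<'E'
from plant import r
import cv2,numpy as np
s=r.get_state();print(s["tcp_pos"],s["eef_rot"],s["gripper_width"],s["gripper_force"])
ims=[]
for n in("wrist","scene"):
    c=r.capture(n);np.savez(f"{n}2.npz",**c);ims.append(c["image"])
cv2.imwrite("pics/c2.png",np.hstack([cv2.resize(ims[0][60:360,160:420],(520,600)),cv2.resize(ims[1][140:265,240:298+20],(280,450)) .copy() if 0 else cv2.copyMakeBorder(cv2.resize(ims[1][150:260,250:320],(280,440)),0,160,0,0,0)]))
E
```

```text
[0.59458391 0.00901681 0.08657228] [-1.79948157e+02  1.91004273e-02 -8.99456388e+01] 0.008094097859839467 0.0
```

View pics/c2.png

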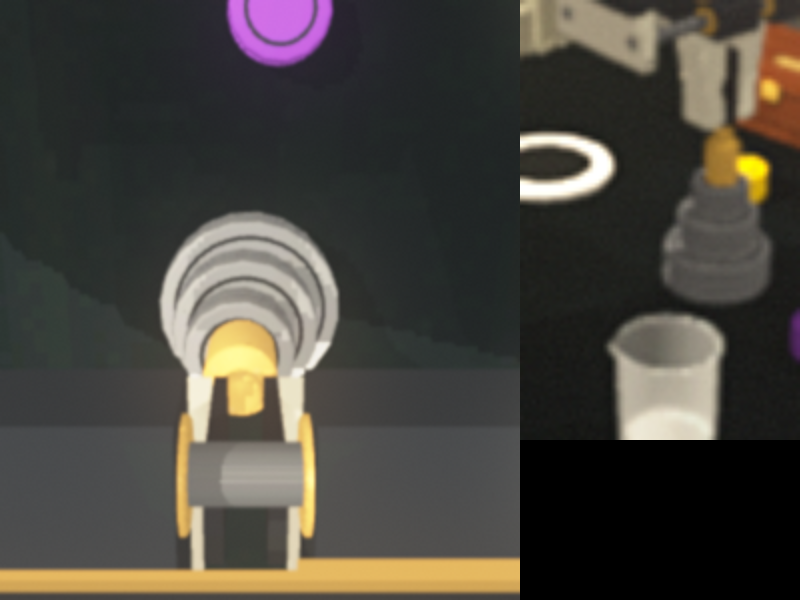

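```bash
python3 - <<'E'
from h import *
for n in("wrist","scene"):
    c=dict(np.load(f"{n}2.npz"));R=cv2.Rodrigues(c["rvec"])[0]
    print(n,-R.T@c["tvec"],R[2])
    for p in((.5946,.009,.0726),(.5946,.009,.0866),(.5946,.009,.1),(.5946,.007,.092),(.5946,.007,.066)): print(p,project(c,p))
E
python3 - <<'E'
import cv2,numpy as np
c=np.load("scene2.npz");w=np.load("wrist2.npz")
a=cv2.resize(c["image"][80:240,240:360],(600,800))[:600]
cv2.imwrite("pics/c3.png",a)
E
```

```text
wrist [ 0.5951777  -0.06257943  0.26144052] [ 4.26411772e-04  2.68640064e-01 -9.63240538e-01]
(0.5946, 0.009, 0.0726) [283.41116316 242.43164246]
(0.5946, 0.009, 0.0866) [283.46838413 251.70058622]
(0.5946, 0.009, 0.1) [283.53142529 261.91231377]
(0.5946, 0.007, 0.092) [283.50168593 252.07747746]
(0.5946, 0.007, 0.066) [283.39437694 235.30222631]
scene [-0.06842723 -0.72761299  0.55818974] [ 0.57154229  0.67795744 -0.46229117]
(0.5946, 0.009, 0.0726) [298.59225233 191.47022534]
(0.5946, 0.009, 0.0866) [298.73436911 186.12179467]
(0.5946, 0.009, 0.1) [298.87197568 180.9431012 ]
(0.5946, 0.007, 0.092) [299.35375569 184.32669236]
(0.5946, 0.007, 0.066) [299.08348934 194.26378202]
```

View pics/c3.png

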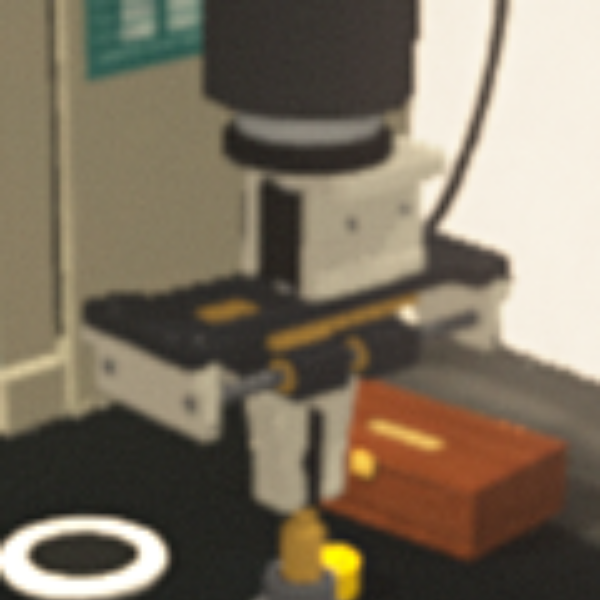

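Here the fingers have closed above the knob: the knob shows through the gap at wrist (283,257), and in the scene view the tips are at (298,182), level with the knob top. So the fingertips sit well above the height the text implies. I'll measure the real tip offset from image W1, where the jaw gap is known.

```bash
python3 - <<'E'
from h import *
W=dict(np.load("w1.npz"));im=W["image"]
hsv=cv2.cvtColor(im,cv2.COLOR_BGR2HSV)
m=cv2.inRange(hsv,(10,8,110),(40,90,255))
for x0,x1 in((110,215),(355,460)):
    for y in range(238,284,4):
        xs=np.where(m[y,x0:x1])[0]+x0
        print(y,(xs.min(),xs.max(),len(xs)) if len(xs) else None,end=" ")
    print()
c=im.copy()[230:360,90:480];cv2.imwrite("pics/w1t.png",cv2.resize(c,None,fx=2,fy=2,interpolation=2))
# where would stated tip corners project (x=tcp+-44, y=tcp+-9.5, tip dz)
t=np.array([.5562,.0727,.274])
for dz in(-.014,.0,.015,.02,.025,.03,.035):
    print(dz,[np.round(project(W,t+np.array([sx*.0438,sy*.0095,dz])),0).tolist() for sx in(1,-1) for sy in(-1,1)])
E
```

```text
238 None 242 None 246 None 250 (np.int64(154), np.int64(181), 28) 254 (np.int64(150), np.int64(180), 31) 258 (np.int64(146), np.int64(177), 32) 262 (np.int64(143), np.int64(174), 32) 266 (np.int64(139), np.int64(171), 33) 270 (np.int64(134), np.int64(168), 35) 274 (np.int64(128), np.int64(165), 38) 278 (np.int64(123), np.int64(162), 40) 282 None 
238 None 242 None 246 None 250 (np.int64(383), np.int64(411), 29) 254 (np.int64(385), np.int64(415), 31) 258 (np.int64(388), np.int64(418), 31) 262 (np.int64(391), np.int64(422), 32) 266 (np.int64(394), np.int64(426), 33) 270 (np.int64(397), np.int64(432), 36) 274 (np.int64(400), np.int64(437), 38) 278 (np.int64(403), np.int64(443), 41) 282 None 
-0.014 [[206.0, 227.0], [208.0, 258.0], [360.0, 227.0], [358.0, 258.0]]
0.0 [[201.0, 235.0], [203.0, 268.0], [366.0, 235.0], [364.0, 268.0]]
0.015 [[194.0, 245.0], [197.0, 281.0], [373.0, 245.0], [370.0, 281.0]]
0.02 [[191.0, 249.0], [194.0, 285.0], [376.0, 249.0], [373.0, 286.0]]
0.025 [[189.0, 253.0], [192.0, 290.0], [379.0, 253.0], [376.0, 291.0]]
0.03 [[186.0, 258.0], [189.0, 296.0], [382.0, 258.0], [378.0, 296.0]]
0.035 [[183.0, 262.0], [186.0, 301.0], [385.0, 262.0], [381.0, 301.0]]
```

View pics/w1t.png

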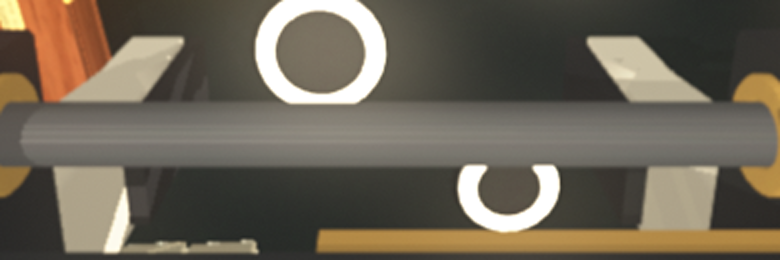

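```bash
python3 - <<'E'
from h import *
S=dict(np.load("scene2.npz"));im=S["image"]
hsv=cv2.cvtColor(im,cv2.COLOR_BGR2HSV)
m=cv2.inRange(hsv,(0,0,85),(60,90,255))
print({x:int(np.where(m[160:190,x])[0].max()+160) for x in range(288,314) if m[160:190,x].any()})
for z in(.095,.1,.105,.11,.115):
    print(z,[np.round(project(S,(.5946+dx,.009+dy,z)),1).tolist() for dx,dy in((-.021,.0095),(-.021,-.0095),(-.008,-.0095),(.008,-.0095),(.021,-.0095))])
W=dict(np.load("w1.npz"));k=np.loadtxt
for e,b in rings(W["image"]):
    p=plane(W,e[0],.006);o,d=ray(W,e[0]);D=(cv2.Rodrigues(W["rvec"])[0]@p+W["tvec"])[2];print(np.round(p,3),"diam",max(e[1])*D/349.07)
E
```

```text
{289: 164, 290: 176, 291: 179, 292: 180, 293: 180, 294: 181, 295: 181, 296: 182, 297: 182, 298: 181, 299: 181, 300: 180, 301: 180, 302: 161, 303: 161, 304: 178, 305: 179, 306: 178, 307: 178, 308: 176, 309: 164}
0.095 [[289.4, 183.9], [294.7, 186.7], [298.9, 185.2], [304.1, 183.3], [308.2, 181.9]]
0.1 [[289.4, 182.0], [294.7, 184.7], [299.0, 183.2], [304.1, 181.4], [308.3, 179.9]]
0.105 [[289.4, 180.0], [294.8, 182.7], [299.0, 181.2], [304.2, 179.4], [308.3, 178.0]]
0.11 [[289.5, 178.0], [294.8, 180.7], [299.1, 179.3], [304.3, 177.5], [308.4, 176.0]]
0.115 [[289.5, 176.1], [294.9, 178.8], [299.1, 177.3], [304.3, 175.5], [308.5, 174.1]]
[0.613 0.25  0.006] diam 0.32731884118011306
[0.601 0.186 0.006] diam 0.09042276158690127
[0.446 0.081 0.006] diam 0.06090104351896254
[0.595 0.007 0.006] diam 0.06760004876188021
```

The scene and wrist views agree: the fingertips stand about 19 mm behind the reported TCP, not 14 mm ahead of it, so tip z = TCP z + 0.019. I'll open, go 35 mm lower and grip.

>>> send_rows(steps=[{"dp":[2,0,0],"roll":0,"jaw":55},{"dp":[2,0,0],"roll":0,"jaw":55},{"dp":[2,0,0],"roll":0,"jaw":55},{"dp":[2,0,0],"roll":0,"jaw":55},{"dp":[2,0,10],"roll":0,"jaw":55}])

```text
time_s: 3.38
tcp_pos: [0.595, 0.0071, 0.0763]
eef_rot: [-179.9, 0.0, -89.9]
contact_force: [-0.3, -0.7, 0.1]
gripper_width: 0.0454
gripper_force: 0.0
```

>>> send_rows(steps=[{"dp":[0,0,15],"roll":0,"jaw":55},{"dp":[0,0,25],"roll":0,"jaw":55},{"dp":[0,0,25],"roll":0,"jaw":0},{"dp":[0,0,25],"roll":0,"jaw":0},{"dp":[0,0,25],"roll":0,"jaw":0}])

```text
time_s: 4.0
tcp_pos: [0.5947, 0.007, 0.0514]
eef_rot: [-180.0, 0.0, -89.9]
contact_force: [-0.2, 0.1, 0.2]
gripper_width: 0.0238
gripper_force: 0.0
```

>>> send_rows(steps=[{"dp":[0,0,0],"roll":0,"jaw":0},{"dp":[0,0,0],"roll":0,"jaw":0}])

```text
time_s: 4.25
tcp_pos: [0.5947, 0.007, 0.0514]
eef_rot: [-180.0, 0.0, -89.9]
contact_force: [-0.8, 0.7, 1.1]
gripper_width: 0.0187
gripper_force: 15.0
```

>>> send_rows(steps=[{"dp":[0,0,-20],"roll":0,"jaw":0},{"dp":[0,0,-50],"roll":0,"jaw":0},{"dp":[40,2,-60],"roll":0,"jaw":0},{"dp":[85,5,-60],"roll":0,"jaw":0},{"dp":[130,7,-60],"roll":0,"jaw":0}], newtons=20)

```text
time_s: 4.88
tcp_pos: [0.5873, -0.1241, 0.1113]
eef_rot: [-180.0, 0.0, -89.9]
contact_force: [0.8, 0.3, -0.8]
gripper_width: 0.0186
gripper_force: 20.0
```

>>> send_rows(steps=[{"dp":[40,2,0],"roll":0,"jaw":0},{"dp":[70,4,0],"roll":0,"jaw":0},{"dp":[84.5,5.2,10],"roll":0,"jaw":0},{"dp":[84.5,5.2,40],"roll":0,"jaw":0},{"dp":[84.5,5.2,70],"roll":0,"jaw":0}])

```text
time_s: 5.5
tcp_pos: [0.5822, -0.2074, 0.0398]
eef_rot: [-180.0, 0.0, -90.0]
contact_force: [0.6, 0.5, -0.6]
gripper_width: 0.0188
gripper_force: 20.0
```

```bash
python3 - <<'E'
from h import *
from plant import r
s=r.get_state();print(s["tcp_pos"],s["gripper_width"],s["gripper_force"])
C={n:r.capture(n) for n in("scene","top","wrist")}
for n,c in C.items(): np.savez(f"{n}3.npz",**c)
cv2.imwrite("pics/c4.png",np.hstack([cv2.resize(C["scene"]["image"][190:290,310:410],(400,400)),cv2.resize(C["wrist"]["image"][130:330,180:380],(400,400))]))
for n in C:
    for e,b in rings(C[n]["image"]):
        p=plane(C[n],e[0],.006)
        if abs(p[0]-.58)<.03 and abs(p[1]+.2075)<.03: print(n,p,b)
E
```

```text
[ 0.5821687  -0.20742653  0.03980516] 0.018849502856399688 19.989224366640883
scene [ 0.57976991 -0.20926306  0.006     ] ((361.22247314453125, 256.63623046875), (4.798431873321533, 8.935894012451172), 101.4422607421875)
```

View pics/c4.png

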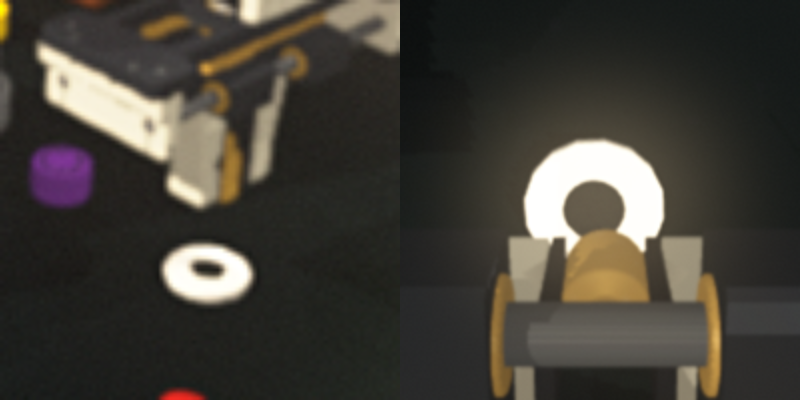

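The knob weight hangs upright between the pads, at wrist (282,250). The dark circle of its pad is at wrist (277,234). I'll get the pad's position from the wrist view.

```bash
python3 - <<'E'
from h import *
W=dict(np.load("wrist3.npz"))
g=W["image"];hsv=cv2.cvtColor(g,cv2.COLOR_BGR2HSV)
m=cv2.inRange(hsv,(0,0,200),(180,60,255))
# outer pad edge only above row 245 -> circle on the plane by least squares
k=max(cv2.findContours(m[150:246,200:350],0,cv2.CHAIN_APPROX_NONE)[0],key=cv2.contourArea).reshape(-1,2)+[200,150]
k=np.array([p for p in cv2.convexHull(k.astype(np.int32)).reshape(-1,2) if p[1]<240])
P=np.array([plane(W,p,.006)[:2] for p in k])
A=np.c_[2*P,np.ones(len(P))];s=np.linalg.lstsq(A,(P**2).sum(1),rcond=None)[0];print("outer",s[:2],np.sqrt(s[2]+s[0]**2+s[1]**2))
d=cv2.bitwise_not(m)[200:250,250:310];n,l,st,ce=cv2.connectedComponentsWithStats(d);print(st,ce)
print("hole guess",plane(W,(277,234.5),.006))
for z in (.02,.03,.04,.054): print(z,"knob-body front row", project(W,(.5822,-.2075-.01,z)))
E
```

```text
outer [ 0.58335108 -0.20624154] 0.021721868808058414
[[   0    0   60   50 1910]
 [   0    0   30   12  114]
 [  33    0   27   22  206]
 [  12   20   33   30  750]
 [  53   45    7    5   14]
 [   7   49    6    1    6]] [[29.22774869 23.3513089 ]
 [ 7.56140351  2.86842105]
 [51.83009709  5.68932039]
 [27.03733333 35.24533333]
 [57.21428571 48.        ]
 [ 9.5        49.        ]]
hole guess [ 0.58319672 -0.20561548  0.006     ]
0.02 knob-body front row [278.46864372 223.15266859]
0.03 knob-body front row [278.39820266 228.67981666]
0.04 knob-body front row [278.3203077  234.79183367]
0.054 knob-body front row [278.19629932 244.52213343]
```

```bash
cat >> h.py <<'E'
def circ(P):
    A=np.c_[2*P,np.ones(len(P))];s=np.linalg.lstsq(A,(P**2).sum(1),rcond=None)[0]
    return s[:2],np.sqrt(s[2]+s[0]**2+s[1]**2)
E
python3 - <<'E'
from h import *
from plant import r
for n in (3,4):
    if n==4:
        c=r.capture("wrist");np.savez("wrist4.npz",**c)
    else: c=dict(np.load("wrist3.npz"))
    R=cv2.Rodrigues(c["rvec"])[0];print(-R.T@c["tvec"],R[2],R[0],r.get_state()["tcp_pos"])
    hsv=cv2.cvtColor(c["image"],cv2.COLOR_BGR2HSV)
    m=cv2.inRange(hsv,(0,0,200),(180,60,255))
    k=max(cv2.findContours(m[150:246,200:350],0,cv2.CHAIN_APPROX_NONE)[0],key=cv2.contourArea).reshape(-1,2)+[200,150]
    k=np.array([p for p in cv2.convexHull(k.astype(np.int32)).reshape(-1,2) if p[1]<240])
    s,_=circ(np.array([plane(c,p,.006)[:2] for p in k]));print(s,project(c,(*s,.006)))
    b=cv2.inRange(hsv,(8,90,60),(30,255,255))[240:280,250:315]
    print("brass cols",[ (np.where(b[i])[0].min()+250,np.where(b[i])[0].max()+250) for i in range(12,36,4) if b[i].any()])
E
```

```text
[ 0.58132602 -0.27857739  0.21192446] [-0.0066995   0.26939904 -0.96300534] [-9.99977021e-01 -8.06966604e-04  6.73095499e-03] [ 0.58090373 -0.20712914  0.03919419]
[ 0.58335108 -0.20624154] [276.74926444 233.55233659]
brass cols [(np.int64(268), np.int64(297)), (np.int64(265), np.int64(301)), (np.int64(263), np.int64(302)), (np.int64(262), np.int64(303)), (np.int64(262), np.int64(303)), (np.int64(261), np.int64(304))]
[ 0.58238575 -0.27872398  0.214062  ] [-0.00448182  0.26861472 -0.96323727] [-0.99998987 -0.00160981  0.0042039 ] [ 0.58220195 -0.20730655  0.04071637]
[ 0.58336486 -0.20611458] [279.18222864 233.11431877]
brass cols [(np.int64(268), np.int64(297)), (np.int64(265), np.int64(300)), (np.int64(263), np.int64(302)), (np.int64(262), np.int64(303)), (np.int64(261), np.int64(303)), (np.int64(261), np.int64(304))]
```

>>> send_rows(steps=[{"dp":[-0.5,-0.8,15],"roll":0,"jaw":0},{"dp":[-0.5,-0.8,32],"roll":0,"jaw":0},{"dp":[-0.5,-0.8,43],"roll":0,"jaw":0},{"dp":[-0.5,-0.8,46],"roll":0,"jaw":0},{"dp":[-0.5,-0.8,46],"roll":0,"jaw":0}])

```text
time_s: 6.32
tcp_pos: [0.5832, -0.2071, -0.0053]
eef_rot: [180.0, -0.0, -89.9]
contact_force: [0.6, -0.3, -1.0]
gripper_width: 0.0188
gripper_force: 20.0
```

>>> send_rows(steps=[{"dp":[0,0,1],"roll":0,"jaw":0},{"dp":[0,0,2],"roll":0,"jaw":0},{"dp":[0,0,2],"roll":0,"jaw":0}])

```text
time_s: 6.7
tcp_pos: [0.5833, -0.2071, -0.0069]
eef_rot: [-180.0, -0.0, -89.9]
contact_force: [0.6, -0.5, -0.9]
gripper_width: 0.0185
gripper_force: 20.0
```

>>> send_rows(steps=[{"dp":[0,0,0.6],"roll":0,"jaw":0},{"dp":[0,0,1.2],"roll":0,"jaw":0},{"dp":[0,0,1.2],"roll":0,"jaw":0}])

```text
time_s: 7.08
tcp_pos: [0.5831, -0.2071, -0.0083]
eef_rot: [180.0, 0.0, -89.9]
contact_force: [-0.5, -1.5, -0.3]
gripper_width: 0.0187
gripper_force: 20.0
```

>>> send_rows(steps=[{"dp":[0,0,0.5],"roll":0,"jaw":0},{"dp":[0,0,1],"roll":0,"jaw":0},{"dp":[0,0,1],"roll":0,"jaw":0}])

```text
time_s: 7.45
tcp_pos: [0.5832, -0.2071, -0.0087]
eef_rot: [-180.0, -0.0, -89.9]
contact_force: [-1.8, -0.0, 5.7]
gripper_width: 0.0183
gripper_force: 20.0
```

Contact came at −0.0087, against −0.0086 predicted. I'm releasing and lifting.

>>> send_rows(steps=[{"dp":[0,0,0],"roll":0,"jaw":50},{"dp":[0,0,0],"roll":0,"jaw":50},{"dp":[0,0,0],"roll":0,"jaw":50},{"dp":[0,0,-25],"roll":0,"jaw":60},{"dp":[0,0,-70],"roll":0,"jaw":60}])

```text
time_s: 8.07
tcp_pos: [0.5817, -0.2069, 0.0596]
eef_rot: [179.8, 0.0, -90.0]
contact_force: [0.8, -0.2, 0.4]
gripper_width: 0.0521
gripper_force: 0.0
```

>>> send_rows(steps=[{"dp":[-40,0,-50],"roll":0,"jaw":60},{"dp":[-90,0,-100],"roll":0,"jaw":60},{"dp":[-145,-3,-130],"roll":0,"jaw":60},{"dp":[-145,-3,-130],"roll":0,"jaw":60},{"dp":[-145,-3,-130],"roll":0,"jaw":60}])

```text
time_s: 8.7
tcp_pos: [0.586, -0.0615, 0.1907]
eef_rot: [-180.0, 0.0, -89.9]
contact_force: [-0.2, -0.1, -0.0]
gripper_width: 0.0526
gripper_force: 0.0
```

```bash
cat >> h.py <<'E'
def look(r,names=("scene","top","wrist"),tag=""):
    C={n:r.capture(n) for n in names}
    for n in C: np.savez(f"{n}{tag}.npz",**C[n])
    return C
E
python3 - <<'E'
from h import *
from plant import r
C=look(r,tag=5);W=C["wrist"];print(r.get_state()["tcp_pos"])
cv2.imwrite("pics/w5.png",np.vstack([W["image"][:280],cv2.resize(C["scene"]["image"][170:290,240:400],(560,420))[:310]]))
for n in C:
    for e,b in rings(C[n]["image"]): print(n,np.round(e[0],1),np.round(e[1],1),np.round(b[0],1),np.round(b[1],1),np.round(plane(C[n],e[0],.006)*1000,1))
E
```

```text
[ 0.58526074 -0.06308699  0.18938601]
scene [ 96.5 326.4] [ 8.9 13.9] [ 94.7 326.2] [3.6 4.6] [ 77.1 -65.5   6. ]
scene [229.8 225. ] [14.3 25.1] [230.2 224. ] [ 6.4 13.7] [441.7  76.7   6. ]
scene [192.4 191.4] [13.4 28.5] [192.7 190.5] [ 7.1 16.3] [463.6 287.6   6. ]
scene [256.1 191.2] [16.2 33.8] [256.1 190.5] [ 9.4 22.1] [597.4 182.7   6. ]
top [ 96.3 264. ] [30.5 55.2] [ 91.8 274.1] [5.  6.5] [429.3 501.5   6. ]
top [350.6 209. ] [15.9 16.5] [352.  207.8] [7.2 9.8] [ 582.2 -206.6    6. ]
top [404. 161.] [42.2 45.6] [415.  165.8] [ 4.  14.6] [ 720.8 -363.7    6. ]
top [225.3 163.2] [ 9.8 83.2] [230.6 187.1] [3.9 5. ] [715.4 148.9   6. ]
top [ 59.4 101.5] [121.3 232.5] [27.7 65.1] [ 3.6 21.1] [903.1 640.6   6. ]
wrist [273.9 251.8] [59.8 63.3] [272. 246.] [ 2.2 15.5] [594.7  12.2   6. ]
wrist [285.   35.3] [49.5 53.6] [282.9  40.1] [ 9.9 19.3] [ 583.1 -204.9    6. ]
```

View pics/w5.png

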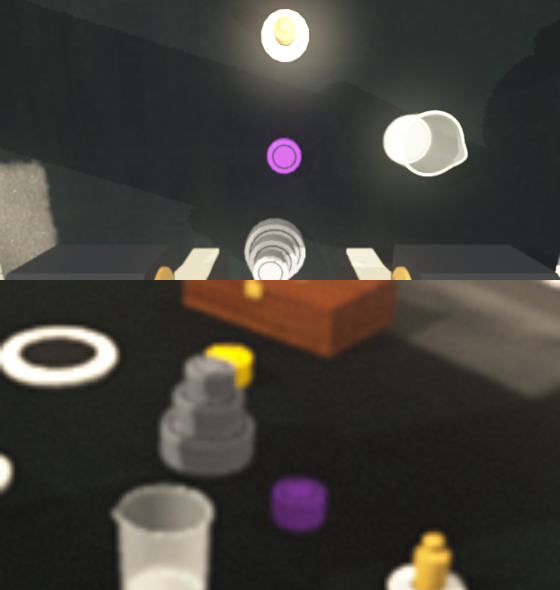

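The knob weight stands upright inside its white ring, at wrist (285,35). The small weight is now on top of the stack, at wrist (270,272). Next I measure its top face.

```bash
python3 - <<'E'
from h import *
W=dict(np.load("wrist5.npz"));g=cv2.cvtColor(W["image"],cv2.COLOR_BGR2GRAY)
b=cv2.bilateralFilter(cv2.resize(g[225:305,225:325],None,fx=4,fy=4,interpolation=2),7,30,5)
h=cv2.HoughCircles(b,cv2.HOUGH_GRADIENT,1,10,param1=80,param2=18,minRadius=35,maxRadius=130)
for c in h[0][:8]:
    px=c[:2]/4+225
    print(np.round(px,1),c[2]/4,[ (z,np.round(plane(W,px,z)*1000,1)[:2].tolist(),round(c[2]/4*((cv2.Rodrigues(W["rvec"])[0]@plane(W,px,z)+W["tvec"])[2])/349*2000,1)) for z in(.066,.046,.024)])
E
```

```text
[274.6 255.6] 26.75 [(0.066, [592.6, -8.5], np.float64(49.2)), (0.046, [593.1, -0.0], np.float64(52.5)), (0.024, [593.5, 9.2], np.float64(56.2))]
[276.4 253.4] 24.1 [(0.066, [591.0, -10.7], np.float64(44.3)), (0.046, [591.3, -2.4], np.float64(47.2)), (0.024, [591.7, 6.7], np.float64(50.5))]
[271.9 263.4] 18.375 [(0.066, [595.2, -0.7], np.float64(34.0)), (0.046, [595.8, 8.2], np.float64(36.3)), (0.024, [596.5, 18.1], np.float64(38.8))]
[275.1 250.4] 30.7 [(0.066, [592.2, -13.7], np.float64(56.3)), (0.046, [592.6, -5.6], np.float64(60.0)), (0.024, [593.0, 3.3], np.float64(64.2))]
[274.1 258.1] 27.225 [(0.066, [593.1, -6.0], np.float64(50.2)), (0.046, [593.6, 2.6], np.float64(53.6)), (0.024, [594.1, 12.1], np.float64(57.3))]
[272.1 253.1] 28.125 [(0.066, [594.9, -10.9], np.float64(51.7)), (0.046, [595.5, -2.7], np.float64(55.1)), (0.024, [596.1, 6.4], np.float64(58.9))]
[279.1 253.1] 26.0 [(0.066, [588.5, -10.9], np.float64(47.8)), (0.046, [588.6, -2.7], np.float64(51.0)), (0.024, [588.8, 6.4], np.float64(54.5))]
[270.9 256.9] 28.475 [(0.066, [596.1, -7.2], np.float64(52.5)), (0.046, [596.8, 1.3], np.float64(56.0)), (0.024, [597.5, 10.7], np.float64(59.9))]
```

>>> send_rows(steps=[{"dp":[-50,-4,-6],"roll":0,"jaw":60},{"dp":[-100,-8,-11],"roll":0,"jaw":60},{"dp":[-122,-8.5,-11],"roll":0,"jaw":60},{"dp":[-122,-8.5,-11],"roll":0,"jaw":60},{"dp":[-122,-8.5,-11],"roll":0,"jaw":60}])

```text
time_s: 9.48
tcp_pos: [0.5941, 0.0588, 0.201]
eef_rot: [179.9, -0.0, -90.0]
contact_force: [0.1, -0.2, 0.1]
gripper_width: 0.0526
gripper_force: 0.0
```

```bash
cat > st.py <<'E'
from h import *
from plant import r
import sys
s=r.get_state();W=r.capture("wrist");np.savez("w%s.npz"%sys.argv[1],**W)
print(np.round(s["tcp_pos"],4))
g=cv2.cvtColor(W["image"],cv2.COLOR_BGR2GRAY)
Rm=cv2.Rodrigues(W["rvec"])[0]
for z,D in((.066,.034),(.046,.048),(.024,.064)):
    q=project(W,(.5945,.007,z));dep=(Rm@np.array([.5945,.007,z])+W["tvec"])[2];rad=D/2*349.07/dep
    x0,y0=int(q[0])-50,max(0,int(q[1])-50)
    b=cv2.GaussianBlur(cv2.resize(g[y0:y0+100,x0:x0+100],None,fx=4,fy=4,interpolation=2),(0,0),2)
    h=cv2.HoughCircles(b,cv2.HOUGH_GRADIENT,1,6,param1=60,param2=12,minRadius=int(4*rad-5),maxRadius=int(4*rad+5))
    if h is not None:
        for c in h[0][:3]:
            px=(c[:2]+.5)/4-.5+[x0,y0];print(D,"exp r %.1f"%rad,c[2]/4,np.round(px,1),np.round(plane(W,px,z)*1000,1))
x,y=np.round(q).astype(int)
cv2.imwrite("pics/w%s.png"%sys.argv[1],cv2.resize(W["image"][max(0,y-50):y+60,x-60:x+60],(600,550),interpolation=2))
E
python3 st.py 6
```

```text
[0.5941 0.0588 0.201 ]
0.034 exp r 19.5 20.6 [281.2 136.2] [595.5   6.1  66. ]
0.034 exp r 19.5 20.05 [279.8 137.2] [596.8   7.   66. ]
0.034 exp r 19.5 18.95 [281.2 134.5] [595.5   4.7  66. ]
0.048 exp r 25.9 26.85 [283.  132.5] [593.9   4.   46. ]
0.048 exp r 25.9 26.575 [281.8 134.2] [595.    5.5  46. ]
0.048 exp r 25.9 26.85 [283.2 134.5] [593.6   5.8  46. ]
0.064 exp r 32.4 32.25 [283. 134.] [593.8   6.5  24. ]
0.064 exp r 32.4 31.675 [282.8 132.2] [594.    4.8  24. ]
0.064 exp r 32.4 33.35 [281.5 133.5] [595.3   6.   24. ]
```

View pics/w6.png

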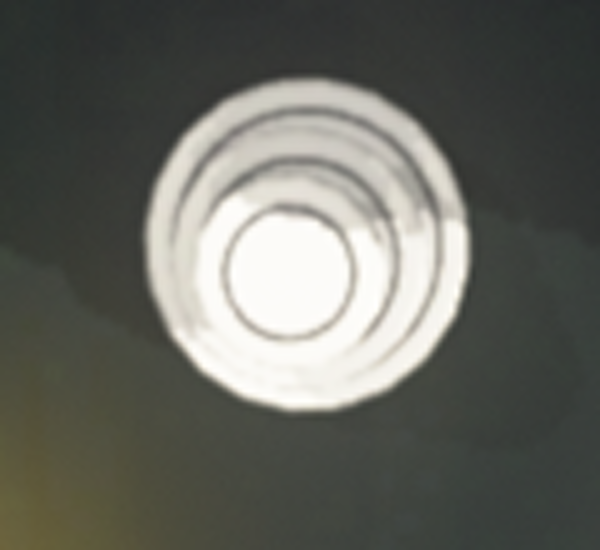

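The crop shows the small weight's engraved ring centred at (289,271), which is (0.5965, 0.0075) on the table. It sits about 2 mm off the discs below. I'm gripping it.

>>> send_rows(steps=[{"dp":[30,-2.4,20],"roll":0,"jaw":60},{"dp":[51.3,-2.4,65],"roll":0,"jaw":60},{"dp":[51.3,-2.4,120],"roll":0,"jaw":60},{"dp":[51.3,-2.4,160],"roll":0,"jaw":60},{"dp":[51.3,-2.4,170.5],"roll":0,"jaw":60}], newtons=20)

```text
time_s: 10.15
tcp_pos: [0.5949, 0.0069, 0.0287]
eef_rot: [179.7, -0.1, -90.0]
contact_force: [-0.0, 0.4, 0.7]
gripper_width: 0.0527
gripper_force: 0.0
```

>>> send_rows(steps=[{"dp":[0,0,0],"roll":0,"jaw":60},{"dp":[0,0,0],"roll":0,"jaw":0},{"dp":[0,0,0],"roll":0,"jaw":0},{"dp":[0,0,0],"roll":0,"jaw":0},{"dp":[0,0,0],"roll":0,"jaw":0}])

```text
time_s: 10.78
tcp_pos: [0.5976, 0.0089, 0.0326]
eef_rot: [-179.9, 0.0, -89.9]
contact_force: [-2.4, 0.3, 7.4]
gripper_width: 0.0334
gripper_force: 20.0
```

>>> send_rows(steps=[{"dp":[0,0,-15],"roll":0,"jaw":0},{"dp":[0,0,-40],"roll":0,"jaw":0},{"dp":[-22,45,-45],"roll":0,"jaw":0},{"dp":[-45,95,-45],"roll":0,"jaw":0},{"dp":[-65,136,-40],"roll":0,"jaw":0}], newtons=25)

```text
time_s: 11.4
tcp_pos: [0.4596, 0.0741, 0.0723]
eef_rot: [-179.9, 0.1, -90.0]
contact_force: [0.2, 0.7, -0.4]
gripper_width: 0.0328
gripper_force: 25.0
```

>>> send_rows(steps=[{"dp":[-8,16,0],"roll":0,"jaw":0},{"dp":[-8,16,0],"roll":0,"jaw":0},{"dp":[-8,16,0],"roll":0,"jaw":0},{"dp":[-8,16,0],"roll":0,"jaw":0}])

```text
time_s: 11.9
tcp_pos: [0.4457, 0.0813, 0.0713]
eef_rot: [-180.0, -0.0, -90.0]
contact_force: [-0.5, 0.8, -0.8]
gripper_width: 0.0331
gripper_force: 25.0
```

```bash
cat > pad.py <<'E'
# pad.py tag gx gy R : pad under/ahead of the tool from the wrist view, by its white outer edge
from h import *
from plant import r
import sys
tag,gx,gy,R=sys.argv[1],*map(float,sys.argv[2:5])
s=r.get_state();W=r.capture("wrist");np.savez("w%s.npz"%tag,**W)
print("tcp",np.round(s["tcp_pos"],4),"w",s["gripper_width"],"f",np.round(s["contact_force"],1))
hsv=cv2.cvtColor(W["image"],cv2.COLOR_BGR2HSV);m=cv2.inRange(hsv,(0,0,190),(180,60,255))
pts=[]
for a in np.radians(np.arange(0,360,4)):
    # first white pixel met walking inward along the ray from outside the pad
    for rr in np.arange(R+.006,R-.006,-.0003):
        p=project(W,(gx+rr*np.cos(a),gy+rr*np.sin(a),.006));u,v=np.round(p).astype(int)
        if 0<=u<560 and 0<=v<420 and m[v,u]:
            pts.append((gx+rr*np.cos(a),gy+rr*np.sin(a)) if rr<R+.0055 else None);break
P=np.array([p for p in pts if p])
for _ in range(4):
    c,rad=circ(P);e=abs(np.hypot(*(P-c).T)-rad);P=P[e<max(.0008,1.5*np.median(e))]
print("pad",np.round(c*1000,1),"r",round(rad*1000,1),len(P),"px",project(W,(*c,.006)))
cv2.imwrite("pics/p%s.png"%tag,W["image"][100:400,130:430])
E
python3 pad.py 7 .445 .0805 .029
```

```text
tcp [0.4457 0.0813 0.0713] w 0.033070309875112565 f [-0.5  0.8 -0.8]
pad [445.2  81. ] r 29.2 68 px [283.8755345 216.6306073]
```

View pics/p7.png

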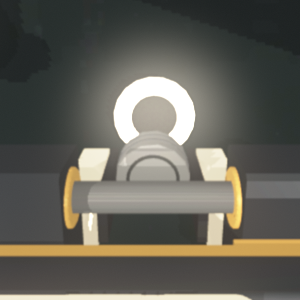

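The small weight is held upright, its engraved ring at crop (153,168). Its pad circle is at crop (154,117).

```bash
python3 - <<'E'
from h import *
W=dict(np.load("w7.npz"))
for v in(237,266,268,270): print(v,plane(W,(283,v),.1047))
g=cv2.cvtColor(W["image"],cv2.COLOR_BGR2GRAY);print(g[225:285,283].tolist())
print("body front bottom/top edge rows for centre y .0805:",project(W,(.4457,.0805-.017,.0847)),project(W,(.4457,.0805-.017,.1047)),"ring r11.5 front",project(W,(.4457,.0805-.0115,.1047)))
E
```

```text
237 [0.44600136 0.06083589 0.1047    ]
266 [0.44598696 0.07436486 0.1047    ]
268 [0.44598594 0.07532206 0.1047    ]
270 [0.44598492 0.07628247 0.1047    ]
[169, 168, 166, 165, 165, 172, 185, 191, 188, 182, 185, 187, 186, 177, 178, 183, 184, 183, 183, 192, 214, 221, 212, 196, 184, 185, 196, 201, 200, 183, 149, 124, 132, 173, 195, 196, 195, 195, 193, 194, 190, 178, 169, 166, 166, 165, 164, 164, 164, 162, 162, 160, 161, 160, 157, 146, 132, 128, 131, 134]
body front bottom/top edge rows for centre y .0805: [283.53354309 228.17466674] [283.69152871 242.82141786] ring r11.5 front [283.6713973  254.66597903]
```

>>> send_rows(steps=[{"dp":[0.2,0.5,20],"roll":0,"jaw":0},{"dp":[0.2,0.5,45],"roll":0,"jaw":0},{"dp":[0.2,0.5,65],"roll":0,"jaw":0},{"dp":[0.2,0.5,75],"roll":0,"jaw":0},{"dp":[0.2,0.5,76.5],"roll":0,"jaw":0}])

```text
time_s: 12.58
tcp_pos: [0.4443, 0.0809, -0.0058]
eef_rot: [179.9, -0.1, -90.0]
contact_force: [-0.3, 0.5, -0.7]
gripper_width: 0.0329
gripper_force: 25.0
```

>>> send_rows(steps=[{"dp":[0,0,0],"roll":0,"jaw":0},{"dp":[0,0,0.7],"roll":0,"jaw":0},{"dp":[0,0,1.4],"roll":0,"jaw":0},{"dp":[0,0,1.4],"roll":0,"jaw":0}])

```text
time_s: 13.08
tcp_pos: [0.4444, 0.0814, -0.0064]
eef_rot: [-180.0, 0.0, -89.9]
contact_force: [0.1, 0.6, -1.6]
gripper_width: 0.0327
gripper_force: 25.0
```

>>> send_rows(steps=[{"dp":[0,-0.6,0.6],"roll":0,"jaw":0},{"dp":[0,-0.6,1.2],"roll":0,"jaw":0},{"dp":[0,-0.6,1.2],"roll":0,"jaw":0}])

```text
time_s: 13.45
tcp_pos: [0.4451, 0.0814, -0.0074]
eef_rot: [-180.0, 0.0, -89.9]
contact_force: [-1.8, -0.4, 6.0]
gripper_width: 0.0333
gripper_force: 25.0
```

>>> send_rows(steps=[{"dp":[0,0,0.6],"roll":0,"jaw":0},{"dp":[0,0,0.6],"roll":0,"jaw":0}])

```text
time_s: 13.7
tcp_pos: [0.4451, 0.0814, -0.0075]
eef_rot: [-180.0, 0.0, -89.9]
contact_force: [-5.3, -0.3, 16.1]
gripper_width: 0.0334
gripper_force: 25.0
```

>>> send_rows(steps=[{"dp":[0,0,-0.8],"roll":0,"jaw":0},{"dp":[0,0,-0.8],"roll":0,"jaw":60},{"dp":[0,0,-0.8],"roll":0,"jaw":60},{"dp":[0,0,-10],"roll":0,"jaw":65},{"dp":[0,0,-50],"roll":0,"jaw":70}])

```text
time_s: 14.32
tcp_pos: [0.4435, 0.0803, 0.0409]
eef_rot: [179.8, -0.2, -90.0]
contact_force: [0.4, 0.1, 0.3]
gripper_width: 0.06
gripper_force: 0.0
```

>>> send_rows(steps=[{"dp":[8,-40,-50],"roll":0,"jaw":75},{"dp":[14,-85,-110],"roll":0,"jaw":75},{"dp":[21,-135,-150],"roll":0,"jaw":75},{"dp":[21,-149,-158],"roll":0,"jaw":75},{"dp":[21,-149,-158],"roll":0,"jaw":75}])

```text
time_s: 14.95
tcp_pos: [0.5959, 0.0603, 0.2012]
eef_rot: [-179.9, 0.0, -90.0]
contact_force: [-1.2, -0.2, -1.1]
gripper_width: 0.0658
gripper_force: 0.0
```

>>> send_rows(steps=[{"dp":[0,0,0],"roll":0,"jaw":75},{"dp":[0,0,0],"roll":0,"jaw":75}])

```text
time_s: 15.2
tcp_pos: [0.5927, 0.0604, 0.199]
eef_rot: [179.9, -0.0, -89.9]
contact_force: [-1.2, 0.3, -0.1]
gripper_width: 0.0656
gripper_force: 0.0
```

```bash
python3 st.py 8
```

```text
[0.5927 0.0604 0.199 ]
0.034 exp r 19.7 20.6 [280.  135.2] [595.2   6.8  66. ]
0.034 exp r 19.7 20.05 [280.2 133.5] [595.    5.3  66. ]
0.034 exp r 19.7 20.325 [281.5 135. ] [593.9   6.6  66. ]
0.048 exp r 26.1 26.825 [280.5 132.5] [594.8   5.5  46. ]
0.048 exp r 26.1 26.825 [281.8 130.5] [593.7   3.7  46. ]
0.048 exp r 26.1 25.175 [282.2 129. ] [593.2   2.4  46. ]
0.064 exp r 32.7 33.6 [282.8 131.8] [592.7   5.9  24. ]
0.064 exp r 32.7 33.025 [281.2 131.8] [594.2   5.9  24. ]
0.064 exp r 32.7 31.375 [281.2 130. ] [594.2   4.2  24. ]
```

View pics/w8.png

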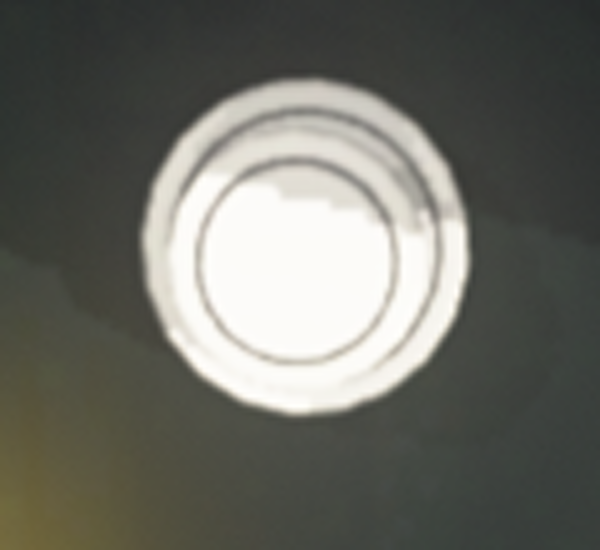

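The crop shows the medium weight's engraved ring centred at (297,261), which is (0.595, 0.0078) on the table, with the large weight below it at (0.5935, 0.006). I'm going down to the medium weight.

>>> send_rows(steps=[{"dp":[30,-2.3,20],"roll":0,"jaw":75},{"dp":[52.6,-2.3,65],"roll":0,"jaw":75},{"dp":[52.6,-2.3,120],"roll":0,"jaw":75},{"dp":[52.6,-2.3,170],"roll":0,"jaw":75},{"dp":[52.6,-2.3,180],"roll":0,"jaw":75}], newtons=35)

```text
time_s: 15.88
tcp_pos: [0.5933, 0.0072, 0.0165]
eef_rot: [179.6, -0.1, -89.9]
contact_force: [0.0, -0.8, 0.9]
gripper_width: 0.066
gripper_force: 0.0
```

>>> send_rows(steps=[{"dp":[0,0,2],"roll":0,"jaw":75},{"dp":[0,0,2],"roll":0,"jaw":75},{"dp":[0,0,2],"roll":0,"jaw":75}])

```text
time_s: 16.25
tcp_pos: [0.5974, 0.0083, 0.0194]
eef_rot: [-179.8, 0.1, -89.9]
contact_force: [-0.6, 0.4, 0.2]
gripper_width: 0.0659
gripper_force: 0.0
```

>>> send_rows(steps=[{"dp":[0.4,2.4,3],"roll":0,"jaw":75},{"dp":[0.4,2.4,6],"roll":0,"jaw":75},{"dp":[0.4,2.4,6],"roll":0,"jaw":75}])

```text
time_s: 16.62
tcp_pos: [0.5936, 0.0074, 0.0113]
eef_rot: [180.0, -0.0, -89.9]
contact_force: [0.1, 0.9, 0.9]
gripper_width: 0.0658
gripper_force: 0.0
```

>>> send_rows(steps=[{"dp":[0,0,0],"roll":0,"jaw":0},{"dp":[0,0,0],"roll":0,"jaw":0},{"dp":[0,0,0],"roll":0,"jaw":0},{"dp":[0,0,0],"roll":0,"jaw":0}])

```text
time_s: 17.12
tcp_pos: [0.5941, 0.0075, 0.0116]
eef_rot: [-180.0, 0.0, -89.9]
contact_force: [1.2, -0.1, -0.1]
gripper_width: 0.0468
gripper_force: 35.0
```

>>> send_rows(steps=[{"dp":[0,0,-12],"roll":0,"jaw":0},{"dp":[0,0,-40],"roll":0,"jaw":0},{"dp":[-38,17,-58],"roll":0,"jaw":0},{"dp":[-86,38,-60],"roll":0,"jaw":0},{"dp":[-136,60,-60],"roll":0,"jaw":0}], newtons=40)

```text
time_s: 17.75
tcp_pos: [0.5332, 0.1445, 0.0726]
eef_rot: [-180.0, 0.0, -90.0]
contact_force: [1.0, 0.8, -2.9]
gripper_width: 0.0472
gripper_force: 40.0
```

>>> send_rows(steps=[{"dp":[-50,22,0],"roll":0,"jaw":0},{"dp":[-98,44,0],"roll":0,"jaw":0},{"dp":[-135,60,0],"roll":0,"jaw":0},{"dp":[-150,67,0],"roll":0,"jaw":0},{"dp":[-150,67,0],"roll":0,"jaw":0}])

```text
time_s: 18.38
tcp_pos: [0.4661, 0.294, 0.0719]
eef_rot: [180.0, 0.0, -89.8]
contact_force: [0.4, -0.1, -1.9]
gripper_width: 0.0468
gripper_force: 40.0
```

>>> send_rows(steps=[{"dp":[0,0,0],"roll":0,"jaw":0},{"dp":[0,0,0],"roll":0,"jaw":0},{"dp":[0,0,0],"roll":0,"jaw":0}])

```text
time_s: 18.75
tcp_pos: [0.4669, 0.2925, 0.0716]
eef_rot: [180.0, -0.0, -90.0]
contact_force: [0.2, -0.7, -1.6]
gripper_width: 0.047
gripper_force: 40.0
```

```bash
python3 pad.py 9 .4668 .293 .036; python3 - <<'E'
from h import *
W=dict(np.load("w9.npz"));g=cv2.cvtColor(W["image"],cv2.COLOR_BGR2GRAY)
t=.0706
for y in(.290,.293,.296):print(y,[np.round(project(W,(.4668,y-d,z))[1],1) for d,z in((.024,.0835),(.024,.1055),(.0165,.1055))])
print(g[205:285,283].tolist())
E
```

```text
tcp [0.4669 0.2925 0.0716] w 0.04704583314962792 f [ 0.2 -0.7 -1.6]
pad [467.2 293.7] r 35.7 60 px [282.78256346 218.50589554]
0.29 [np.float64(210.1), np.float64(223.9), np.float64(240.5)]
0.293 [np.float64(216.0), np.float64(230.6), np.float64(247.1)]
0.296 [np.float64(221.9), np.float64(237.2), np.float64(253.5)]
[119, 117, 117, 117, 118, 116, 116, 117, 117, 116, 114, 114, 125, 133, 134, 130, 129, 131, 131, 125, 125, 126, 129, 129, 129, 134, 149, 158, 157, 153, 150, 149, 148, 148, 148, 145, 131, 104, 84, 87, 111, 121, 120, 120, 120, 118, 117, 117, 116, 119, 128, 133, 133, 132, 132, 132, 132, 131, 131, 130, 130, 130, 126, 117, 109, 109, 109, 108, 108, 107, 106, 106, 107, 106, 104, 94, 86, 83, 84, 87]
```

>>> send_rows(steps=[{"dp":[-0.5,-0.3,20],"roll":0,"jaw":0},{"dp":[-0.5,-0.3,45],"roll":0,"jaw":0},{"dp":[-0.5,-0.3,65],"roll":0,"jaw":0},{"dp":[-0.5,-0.3,74],"roll":0,"jaw":0},{"dp":[-0.5,-0.3,75.5],"roll":0,"jaw":0}])

```text
time_s: 19.42
tcp_pos: [0.4669, 0.2935, -0.0042]
eef_rot: [180.0, -0.0, -90.0]
contact_force: [0.5, -0.6, -2.3]
gripper_width: 0.0468
gripper_force: 40.0
```

>>> send_rows(steps=[{"dp":[0,0,0],"roll":0,"jaw":0},{"dp":[0,0,0.7],"roll":0,"jaw":0},{"dp":[0,0,1.4],"roll":0,"jaw":0},{"dp":[0,0,1.4],"roll":0,"jaw":0}])

```text
time_s: 19.92
tcp_pos: [0.4669, 0.2939, -0.0051]
eef_rot: [-180.0, 0.0, -89.9]
contact_force: [-0.1, 0.4, -2.8]
gripper_width: 0.047
gripper_force: 40.0
```

>>> send_rows(steps=[{"dp":[0.7,0,0.6],"roll":0,"jaw":0},{"dp":[0.7,0,1.2],"roll":0,"jaw":0},{"dp":[0.7,0,1.2],"roll":0,"jaw":0}])

```text
time_s: 20.3
tcp_pos: [0.4669, 0.2931, -0.0064]
eef_rot: [-180.0, -0.0, -89.9]
contact_force: [-1.1, -1.4, -0.5]
gripper_width: 0.0468
gripper_force: 40.0
```

>>> send_rows(steps=[{"dp":[0,0,0.6],"roll":0,"jaw":0},{"dp":[0,0,0.6],"roll":0,"jaw":0}])

```text
time_s: 20.55
tcp_pos: [0.4669, 0.293, -0.0065]
eef_rot: [-180.0, -0.0, -89.9]
contact_force: [-2.9, -1.9, 6.7]
gripper_width: 0.0468
gripper_force: 40.0
```

>>> send_rows(steps=[{"dp":[0,0,-0.4],"roll":0,"jaw":75},{"dp":[0,0,-0.4],"roll":0,"jaw":75},{"dp":[0,0,-0.4],"roll":0,"jaw":75},{"dp":[0,0,-10],"roll":0,"jaw":80},{"dp":[0,0,-50],"roll":0,"jaw":90}])

```text
time_s: 21.18
tcp_pos: [0.4657, 0.2918, 0.0419]
eef_rot: [179.8, -0.2, -90.0]
contact_force: [0.1, 0.0, 0.1]
gripper_width: 0.0755
gripper_force: 0.0
```

>>> send_rows(steps=[{"dp":[15,-8,-55],"roll":0,"jaw":100},{"dp":[60,-32,-90],"roll":0,"jaw":100},{"dp":[112,-60,-120],"roll":0,"jaw":100},{"dp":[164,-88,-145],"roll":0,"jaw":100},{"dp":[215,-116,-155],"roll":0,"jaw":100}])

```text
time_s: 21.8
tcp_pos: [0.5836, 0.0784, 0.2004]
eef_rot: [-179.8, 0.1, -89.9]
contact_force: [1.0, 1.1, 0.1]
gripper_width: 0.0876
gripper_force: 0.0
```

>>> send_rows(steps=[{"dp":[20,-11,0],"roll":0,"jaw":100},{"dp":[20,-11,0],"roll":0,"jaw":100},{"dp":[20,-11,0],"roll":0,"jaw":100},{"dp":[20,-11,0],"roll":0,"jaw":100}])

```text
time_s: 22.3
tcp_pos: [0.5929, 0.0606, 0.1977]
eef_rot: [-180.0, 0.0, -89.9]
contact_force: [-0.2, -0.3, -0.7]
gripper_width: 0.0878
gripper_force: 0.0
```

```bash
python3 - <<'E'
from h import *
from plant import r
s=r.get_state();W=r.capture("wrist");np.savez("w10.npz",**W);print(s["tcp_pos"])
g=cv2.GaussianBlur(cv2.cvtColor(W["image"],cv2.COLOR_BGR2GRAY),(0,0),.7).astype(float)
# top rim of the large weight: strongest bright->dark edge outward, on the plane z=.024
def rim(c0,R,z):
    P=[];rr=np.arange(R-.005,R+.006,.0003)
    for a in np.radians(np.arange(0,360,5)):
        q=np.array([project(W,(c0[0]+x*np.cos(a),c0[1]+x*np.sin(a),z)) for x in rr]).astype(np.float32)
        v=cv2.remap(g.astype(np.float32),q[None,:,0],q[None,:,1],1)[0];i=np.argmin(np.gradient(v))
        if 1<i<len(rr)-2:P.append((c0[0]+rr[i]*np.cos(a),c0[1]+rr[i]*np.sin(a)))
    P=np.array(P)
    for _ in range(4):
        c,rad=circ(P);e=abs(np.hypot(*(P-c).T)-rad);P=P[e<max(.0008,1.5*np.median(e))]
    return c,rad,len(P)
print(rim((.5937,.0062),.032,.024))
E
```

```text
[0.59291521 0.06063301 0.1976815 ]
(array([0.59392201, 0.00691419]), np.float64(0.03183025810141834), 72)
```

The large weight is at (0.5939, 0.0069), with a fitted radius of 31.8 mm. The neighbours are clear of fingers that close along x, so I'm descending.

>>> send_rows(steps=[{"dp":[30,-1,20],"roll":0,"jaw":100},{"dp":[53.7,-1,70],"roll":0,"jaw":100},{"dp":[53.7,-1,125],"roll":0,"jaw":100},{"dp":[53.7,-1,175],"roll":0,"jaw":100},{"dp":[53.7,-1,195],"roll":0,"jaw":100}], newtons=50)

```text
time_s: 22.98
tcp_pos: [0.5922, 0.0062, -0.0005]
eef_rot: [179.8, -0.1, -89.9]
contact_force: [0.2, 0.2, 0.6]
gripper_width: 0.0878
gripper_force: 0.0
```

>>> send_rows(steps=[{"dp":[0,0,2],"roll":0,"jaw":100},{"dp":[0,0,4],"roll":0,"jaw":100},{"dp":[0,0,4],"roll":0,"jaw":100},{"dp":[0,0,4],"roll":0,"jaw":100}])

```text
time_s: 23.48
tcp_pos: [0.595, 0.0063, -0.0004]
eef_rot: [-179.9, 0.0, -89.9]
contact_force: [0.3, -0.4, -0.3]
gripper_width: 0.0874
gripper_force: 0.0
```

>>> send_rows(steps=[{"dp":[-0.6,1,3],"roll":0,"jaw":100},{"dp":[-0.6,1,6],"roll":0,"jaw":100},{"dp":[-0.6,1,8],"roll":0,"jaw":100},{"dp":[-0.6,1,8],"roll":0,"jaw":100}])

```text
time_s: 23.98
tcp_pos: [0.5932, 0.0066, -0.0098]
eef_rot: [180.0, -0.0, -89.9]
contact_force: [0.8, -0.6, -0.5]
gripper_width: 0.0877
gripper_force: 0.0
```

>>> send_rows(steps=[{"dp":[0,0,0],"roll":0,"jaw":0},{"dp":[0,0,0],"roll":0,"jaw":0},{"dp":[0,0,0],"roll":0,"jaw":0},{"dp":[0,0,0],"roll":0,"jaw":0},{"dp":[0,0,0],"roll":0,"jaw":0}])

```text
time_s: 24.6
tcp_pos: [0.5933, 0.0066, -0.0094]
eef_rot: [-180.0, -0.0, -89.9]
contact_force: [-1.1, 0.6, 1.5]
gripper_width: 0.0626
gripper_force: 50.0
```

>>> send_rows(steps=[{"dp":[0,0,-10],"roll":0,"jaw":0},{"dp":[0,0,-35],"roll":0,"jaw":0},{"dp":[-25,-1,-55],"roll":0,"jaw":0},{"dp":[-65,-3,-60],"roll":0,"jaw":0},{"dp":[-110,-5,-60],"roll":0,"jaw":0}])

```text
time_s: 25.22
tcp_pos: [0.5981, 0.1174, 0.0514]
eef_rot: [-180.0, 0.0, -90.0]
contact_force: [0.8, -0.3, -6.0]
gripper_width: 0.0625
gripper_force: 50.0
```

>>> send_rows(steps=[{"dp":[-40,-2,0],"roll":0,"jaw":0},{"dp":[-65,-2.6,0],"roll":0,"jaw":0},{"dp":[-70,-2.6,0],"roll":0,"jaw":0},{"dp":[-70,-2.6,0],"roll":0,"jaw":0},{"dp":[-70,-2.6,0],"roll":0,"jaw":0}])

```text
time_s: 25.85
tcp_pos: [0.6005, 0.1856, 0.0504]
eef_rot: [180.0, -0.0, -90.0]
contact_force: [-0.0, 0.2, -5.8]
gripper_width: 0.0628
gripper_force: 50.0
```

>>> send_rows(steps=[{"dp":[0,0,0],"roll":0,"jaw":0},{"dp":[0,0,0],"roll":0,"jaw":0},{"dp":[0,0,0],"roll":0,"jaw":0}])

```text
time_s: 26.22
tcp_pos: [0.6008, 0.1864, 0.0506]
eef_rot: [-180.0, -0.0, -90.0]
contact_force: [-0.3, 0.6, -4.7]
gripper_width: 0.063
gripper_force: 50.0
```

```bash
python3 pad.py 11 .601 .1868 .044; python3 - <<'E'
from h import *
W=dict(np.load("w11.npz"));g=cv2.cvtColor(W["image"],cv2.COLOR_BGR2GRAY)
b=.051+.0094
for y in(.184,.187,.190):print(y,[np.round(project(W,(.601,y-.032,z))[1],1) for z in(b,b+.024)])
print(g[190:270,283].tolist())
E
```

```text
tcp [0.6008 0.1864 0.0506] w 0.06295702751924684 f [-0.3  0.6 -4.7]
pad [601.2 188.2] r 43.8 52 px [282.69637918 228.70576102]
0.184 [np.float64(193.3), np.float64(206.0)]
0.187 [np.float64(199.3), np.float64(212.9)]
0.19 [np.float64(205.3), np.float64(219.7)]
[137, 137, 136, 136, 136, 137, 135, 135, 136, 148, 157, 157, 153, 156, 157, 155, 150, 153, 156, 154, 154, 161, 178, 186, 185, 180, 177, 177, 177, 177, 176, 171, 149, 119, 103, 113, 150, 168, 170, 169, 167, 167, 166, 166, 166, 164, 165, 164, 164, 163, 162, 162, 161, 160, 161, 160, 160, 156, 144, 134, 133, 134, 146, 152, 153, 153, 152, 152, 151, 151, 150, 150, 150, 149, 151, 147, 136, 128, 126, 126]
```

>>> send_rows(steps=[{"dp":[-1,-0.3,15],"roll":0,"jaw":0},{"dp":[-1,-0.3,32],"roll":0,"jaw":0},{"dp":[-1,-0.3,45],"roll":0,"jaw":0},{"dp":[-1,-0.3,51],"roll":0,"jaw":0},{"dp":[-1,-0.3,51.5],"roll":0,"jaw":0}])

```text
time_s: 26.9
tcp_pos: [0.6008, 0.1875, -0.0017]
eef_rot: [179.9, -0.0, -89.9]
contact_force: [0.2, -0.1, -4.9]
gripper_width: 0.0626
gripper_force: 50.0
```

>>> send_rows(steps=[{"dp":[0,0,0],"roll":0,"jaw":0},{"dp":[0,0,0.7],"roll":0,"jaw":0},{"dp":[0,0,1.4],"roll":0,"jaw":0},{"dp":[0,0,1.4],"roll":0,"jaw":0}])

```text
time_s: 27.4
tcp_pos: [0.6011, 0.1877, -0.0022]
eef_rot: [-180.0, 0.0, -89.9]
contact_force: [-0.2, 1.1, -5.4]
gripper_width: 0.0628
gripper_force: 50.0
```

>>> send_rows(steps=[{"dp":[0,0,0.6],"roll":0,"jaw":0},{"dp":[0,0,1.2],"roll":0,"jaw":0},{"dp":[0,0,1.2],"roll":0,"jaw":0}])

```text
time_s: 27.78
tcp_pos: [0.6011, 0.1877, -0.0034]
eef_rot: [-180.0, 0.0, -89.9]
contact_force: [-0.7, -0.4, -2.0]
gripper_width: 0.0629
gripper_force: 50.0
```

>>> send_rows(steps=[{"dp":[0,0,0.6],"roll":0,"jaw":0},{"dp":[0,0,0.6],"roll":0,"jaw":0}])

```text
time_s: 28.02
tcp_pos: [0.6011, 0.1877, -0.0035]
eef_rot: [-180.0, 0.0, -89.9]
contact_force: [-3.4, 0.0, 5.2]
gripper_width: 0.0627
gripper_force: 50.0
```

>>> send_rows(steps=[{"dp":[0,0,-0.4],"roll":0,"jaw":95},{"dp":[0,0,-0.4],"roll":0,"jaw":95},{"dp":[0,0,-0.4],"roll":0,"jaw":95},{"dp":[0,0,-10],"roll":0,"jaw":100},{"dp":[0,0,-50],"roll":0,"jaw":100}])

```text
time_s: 28.65
tcp_pos: [0.5996, 0.1868, 0.0445]
eef_rot: [179.8, -0.1, -90.0]
contact_force: [0.3, -0.6, 0.8]
gripper_width: 0.0874
gripper_force: 0.0
```

>>> send_rows(steps=[{"dp":[0,10,-55],"roll":0,"jaw":100},{"dp":[0,25,-110],"roll":0,"jaw":100},{"dp":[0,45,-165],"roll":0,"jaw":100},{"dp":[0,60,-215],"roll":0,"jaw":100},{"dp":[0,60,-215],"roll":0,"jaw":100}])

```text
time_s: 29.28
tcp_pos: [0.5424, 0.1886, 0.267]
eef_rot: [-179.5, 0.3, -89.9]
contact_force: [0.5, 0.3, -1.0]
gripper_width: 0.0878
gripper_force: 0.0
```

>>> send_rows(steps=[{"dp":[0,0,0],"roll":0,"jaw":100},{"dp":[0,0,0],"roll":0,"jaw":100},{"dp":[0,0,0],"roll":0,"jaw":100}])

```text
time_s: 29.65
tcp_pos: [0.5409, 0.1873, 0.2596]
eef_rot: [179.9, -0.1, -90.0]
contact_force: [-0.4, -0.1, -0.6]
gripper_width: 0.0873
gripper_force: 0.0
```

```bash
python3 - <<'E'
from h import *
from plant import r
print(r.get_state()["tcp_pos"])
C=look(r,("wrist","top","scene"),12)
W=C["wrist"]
im=np.zeros((600,800,3),np.uint8);im[:420,:560]=W["image"]
t=C["top"]["image"];im[0:240,560:800]=cv2.resize(t[160:280,290:410],(240,240));s=C["scene"]["image"]
im[420:600,:560]=cv2.resize(s[150:330,150:430],(560,360))[20:200]
im[240:480,560:800]=cv2.resize(s[230:310,320:400],(240,240))
cv2.imwrite("pics/fin.png",im)
E
```

```text
[0.54090642 0.18732761 0.25962641]
```

View pics/fin.png

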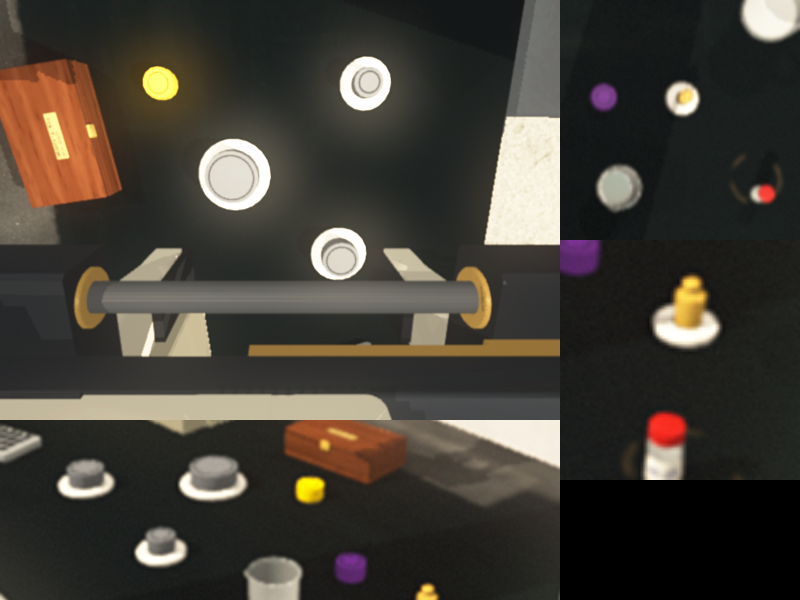

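All four weights stand upright on their pads, at wrist (367,82) small, (232,175) large and (340,258) medium, with the knob weight on its ring. The beaker and vial are untouched. Last, a numerical check of the centring.

```bash
python3 - <<'E'
from h import *
def edge(c,c0,R,z,sgn,win=.004,arc=range(0,360,5)):
    g=cv2.GaussianBlur(cv2.cvtColor(c["image"],cv2.COLOR_BGR2GRAY),(0,0),.6).astype(np.float32)
    P=[];rr=np.arange(R-win,R+win,.0003)
    for a in np.radians(list(arc)):
        q=np.array([project(c,(c0[0]+x*np.cos(a),c0[1]+x*np.sin(a),z)) for x in rr]).astype(np.float32)
        v=cv2.remap(g,q[None,:,0],q[None,:,1],1)[0]
        i=np.argmin(v) if sgn==0 else np.argmin(np.gradient(v))
        if 1<i<len(rr)-2:P.append((c0[0]+rr[i]*np.cos(a),c0[1]+rr[i]*np.sin(a)))
    P=np.array(P)
    for _ in range(5):
        k,rad=circ(P);e=abs(np.hypot(*(P-k).T)-rad);P=P[e<max(.0006,1.5*np.median(e))]
    return np.round(k*1000,1),round(rad*1000,1),len(P)
W=dict(np.load("wrist12.npz"))
for n,c,R,h,ring in(("large",(.601,.1875),.044,.030,.0265),("medium",(.467,.2935),.036,.028,.0186),("small",(.445,.081),.029,.026,.0115)):
    p=edge(W,c,R,.006,1);print(n,"pad",p,"weight ring",edge(W,p[0]/1000,ring,h,0,.0035))
V=dict(np.load("wrist5.npz"));p=edge(V,(.583,-.206),.022,.006,1)
k=blob(V,(15,40,120),(34,255,255),285,33,25);e=cv2.fitEllipse(k);print("knob pad",p,"brass",e,np.round(plane(V,e[0],.028)*1000,1))
T=dict(np.load("top12.npz"))
p=edge(T,(.5825,-.2075),.022,.006,1);k=blob(T,(10,80,100),(34,255,255),351,208,12);m=k.mean(0);print("T",p,m,np.round(plane(T,m,.028)*1000,1))
E
```

```text
large pad (array([600.7, 188.8]), np.float64(44.6), 68) weight ring (array([601.5, 187.7]), np.float64(26.1), 72)
medium pad (array([467.6, 293.7]), np.float64(36.8), 64) weight ring (array([467.4, 293.2]), np.float64(18.1), 72)
small pad (array([445.6,  82. ]), np.float64(29.5), 70) weight ring (array([445.7,  81.4]), np.float64(11.1), 72)
knob pad (array([ 583.4, -204.8]), np.float64(22.5), 72) brass ((283.96075439453125, 30.81079864501953), (20.142942428588867, 29.244619369506836), 174.68104553222656) [ 584.2 -204.2   28. ]
T (array([ 582.6, -207.2]), np.float64(23.0), 41) [352.05 207.95] [ 581.9 -206.3   28. ]
```

All four weights are within about 1.4 mm of their pad centres, so I'm handing the job in.

```bash
python3 -c "
from plant import r
print(r.close_job())"
```

```text
the job is handed in; nothing more can be done
None
```

All four check weights stand upright on their matching pads, measured within about 1.4 mm of centre, the beaker and vial were left standing where they were, and the job was handed in after about 30 s of the 109 s.

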